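# Fetch the tap cover plate from behind the laundry containers

### The job

Behind the three laundry containers on the tray lie two tap cover plates; fit the one whose two holes match the tap base's pipe stubs. First stand all three containers upright on the black rubber mat, then lower the matching plate over both stubs until it lies flat on the base. Then put each container back, upright, in the middle of the coaster of its own shape (round, square, oblong); at the end the other plate must lie where it was.

Things in the scene. Friction and masses are not known exactly. Their poses are not given: they have to be found in the camera images.
- canister_round: White ceramic round canister with a wooden lid, diameter 60 mm, 112 mm tall, with a small knob reaching to 120 mm. Origin: centre of its underside, z up. Starts standing on its own coaster; about 0.35 kg. 
- canister_square: Bare metal square canister, 56 by 56 mm and 96 mm tall, with a 58 by 58 mm lid from 96 to 112 mm. Its x and y axes are square to its sides. Origin: centre of its underside, z up. Starts standing on its own coaster; about 0.35 kg. 
- bottle_oblong: White plastic oblong bottle, 50 mm (its x) by 68 mm (its y), the body 110 mm tall, with a grey round cap 28 mm wide up to 120 mm. Origin: centre of its underside, z up. Starts standing on its own coaster; about 0.35 kg. 
- coaster_round: A cork coaster lying fixed on the white tray, 4 mm thick, its top 10 mm above the work surface; it may lie at any of the three places in the row. Origin: centre of its underside, z up. Round, diameter 78 mm. Home of the round canister.
- coaster_square: A cork coaster lying fixed on the white tray, 4 mm thick, its top 10 mm above the work surface; it may lie at any of the three places in the row. Origin: centre of its underside, z up. Square, 74 by 74 mm. Home of the square canister.
- coaster_oblong: A cork coaster lying fixed on the white tray, 4 mm thick, its top 10 mm above the work surface; it may lie at any of the three places in the row. Origin: centre of its underside, z up. Oblong, 58 mm (its x) by 82 mm (its y). Home of the oblong bottle, long side to long side.
- side_mat: Black rubber mat, fixed on the work surface, 300 mm (its x) by 150 mm (its y), 4 mm thick; it has room for the three containers in a row along its x, about 95 mm apart. It lies to the left or the right of the tray. Origin: centre of its underside, z up.
- plate_wide: Flat steel cover plate, 46 (its x) by 112 (its y) by 8 mm, 0.16 kg, with two 24 mm through holes at y = +-35 mm (70 mm apart). Origin: centre of its underside, z up. Lies on a dark batten (30 mm wide, top 26 mm above the work surface) at the tray's back; its long edges overhang 8 mm, to be gripped across x near the middle. The containers stand about 10 mm in front. Fits the tap base.
- plate_narrow: Flat steel cover plate, 46 (its x) by 112 (its y) by 8 mm, 0.16 kg, with two 24 mm through holes at y = +-22 mm (44 mm apart). Origin: centre of its underside, z up. Lies on a dark batten (30 mm wide, top 26 mm above the work surface) at the tray's back; its long edges overhang 8 mm, to be gripped across x near the middle. The containers stand about 10 mm in front. Does not fit.
- tap_base: Fixed grey block 34 (its x) by 124 mm (its y), top 25 mm above the work surface, on a 60 by 150 by 5 mm foot, across the tray from the mat. Two brass pipe stubs, 14 mm diameter, stand on it at y = +-35 mm, 36 mm tall, the last 12 mm tapering to 4 mm. A seated plate lies flat on the block's top, centred, long axis along the block's, either way round. Origin: centre of the underside, z up.
Not all that is in view belongs to the job. Leave any blue look-alike of the bottle_oblong alone. Leave any purple look-alike of the canister_round alone.

How it is judged:
By the outcome, as a careful person would: the job done as asked, in the order asked, and still so for the second after the job is handed in, with the robot touching nothing.
It also fails if it takes over 141 s, if anything falls off the work surface, if the arm or the gripper's body presses on something with over 40 N, if the wrist force passes 120 N, or if a joint passes its speed limit or range.

### The arm

A 7-joint arm with a two-finger parallel gripper is mounted at the origin on the work surface. World frame = base frame: x ahead of the robot, y to its left, z up, the work surface at z = 0. Lengths are in m, angles in rad, forces in N, time in s.
With the tool pointing down it reaches from about 0.4 to 0.9 m from the base axis. Payload 5.5 kg.
Tool frame: the origin (TCP) lies midway between the tips of the shut fingers; the grasp point (between the pads) lies 19 mm behind it (manip.grip_depth is the distance from the TCP to the grasp point, in m); z points along the fingers, y is the line along which they close (so a half turn about z gives the same grasp; the last joint's range is limited). The gripper opens to 92 mm and grips with 3 to 60 N. Pads are 19 mm wide; open, the fingers measure 130 mm over their backs; the gripper's body (75 mm by 190 mm) begins 47 mm behind the grasp point.
Start: joints at [-1.036, 0.501, -0.427, 1.55, 0.221, 1.138, -0.21], TCP at [0.174, 0.626, 0.227] pointing down, gripper open.
Joint ranges: [-2.88, 2.88], [-0.31, 2.03], [-1.54, 1.56], [0.2, 2.42], [-1.41, 4.55], [0.19, 2.02], [-2.57, 2.57]. Speed limits (rad/s): [2.57, 2.57, 3.14, 3.14, 3.14, 3.14, 3.14].

### API

Orientations are given as a unit quaternion [x, y, z, w].
In Python, from bench import manip, effector, viewer gives the robot as it stands. Calls block until the motion is done:
- manip.move_pose(position, orientation): joint-space move of the TCP to a pose.
- manip.servo_line(position, ori=None, vel=0.15): straight line of the TCP; ori=None keeps the orientation; vel is the mean speed in m/s.
- manip.movej(angles): joint-space move.
- effector.open_jaws() and effector.close(f_grip=None): open the fingers fully, or close them until they stop; f_grip is the grip in N (None keeps the last).
- manip.sleep(seconds).
- manip.solve_ik(position, orientation): joint angles nearest the present ones, or None.
- viewer.get_image(name): name is "side" or "top" or "wrist"; returns the picture (420x560x3 uint8, red, green, blue); there is no depth.
- viewer.get_calibration(name): a dict with "vfov" (degrees; the focal length in pixels is half the picture's height over the tangent of half this angle, whatever the lens; pixels are square), "cx", "cy" (the principal point, pixels), "eye" and "attitude" of the camera in the world. Camera axes: x right, y down, z forward; pixel columns grow to the right and rows downward; lengths in m; the calibration is good to about 2 mm. A picture is of the moment at which its call begins: read the wrist's pose just before it. get_calibration takes no time and is no camera call; for the wrist camera it gives the pose at the moment of the call.
A pose or a line that the arm cannot do raises manip.PlanningError and nothing moves.
- manip.hand_in(): hands the job in; it is judged then, once.
Readings, each from a call of its own:
- manip.current_clock(): time.
- manip.current_q(): joint angles.
- manip.current_joint_velocities(): joint speeds.
- manip.current_tau(): joint torques, N m.
- manip.current_tool_pos(): TCP position.
- manip.current_tcp_rot(): TCP orientation.
- manip.current_force(): force on the tool from outside, world axes, zero at the start.
- manip.current_wrist_torque(): the same for the moment, N m.
- manip.current_finger_gap(): finger opening in m.
- manip.current_gripper_force(): force on a finger pad.
Only numpy, scipy, OpenCV 4.12 (cv2) and the standard library are available. Lean on these libraries where they do the work, as an engineer would, in place of code of your own. Each camera call takes 0.05 s, during which the arm holds its last target. There are 200 camera calls.

## Working session

There is one attempt and no reset: what is moved stays moved. The work goes in short steps, each a Python script; the robot and the scene stay as the last script left them, time stands still between calls to the robot, and variables do not carry over. Pictures are saved under pics/ and viewed, at most 14 in all, crops included, and the job is handed in when it is done.

```bash
mkdir -p pics; ls
python3 - <<'E'
from bench import manip, effector, viewer
import cv2
for n in ("top","side"):
    im=viewer.get_image(n); cv2.imwrite(f"pics/{n}0.png",im[:,:,::-1]); print(n,viewer.get_calibration(n))
print(viewer.get_calibration("wrist"),manip.current_tool_pos(),manip.current_tcp_rot(),manip.current_clock())
E
```

```text
pics
top {'vfov': 51.99016596425439, 'cx': 276.45663595122573, 'cy': 203.13068645444972, 'eye': array([ 0.45206241, -0.00325725,  0.9713507 ]), 'attitude': array([-0.70399717,  0.70968969, -0.01217075,  0.02409168])}
side {'vfov': 56.219650405778225, 'cx': 283.9055516219792, 'cy': 208.1829954253255, 'eye': array([0.22336894, 0.4315328 , 0.63700113]), 'attitude': array([-0.2735198 ,  0.89868211, -0.32674544,  0.10389803])}
{'vfov': 67.1416072049166, 'cx': 275.1119530361013, 'cy': 205.77576692264728, 'eye': array([0.09794694, 0.64742087, 0.38500922]), 'attitude': array([0.7875494 , 0.59833065, 0.08863542, 0.11794125])} [0.17434448 0.62553168 0.22578474] [ 1.35424787e-01  9.90787249e-01 -8.53041980e-04 -1.60266555e-04] 0.1
```

View pics/top0.png

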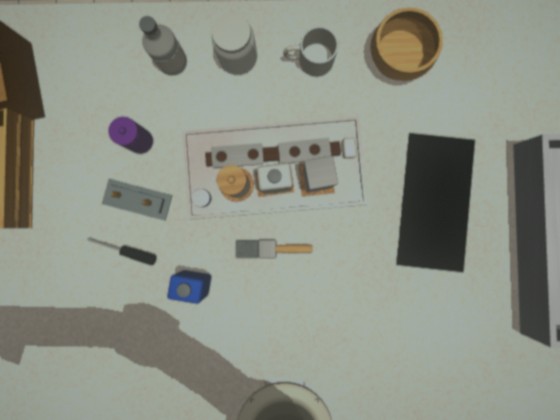

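View pics/side0.png

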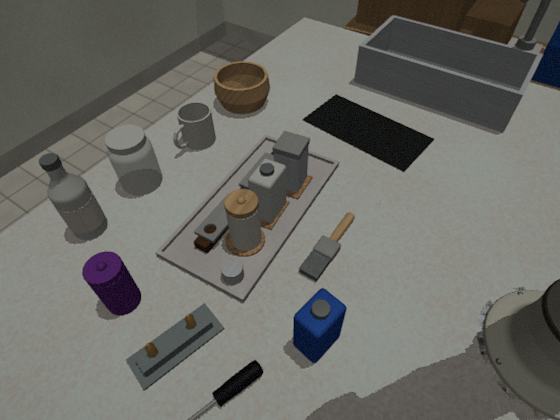

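The top view shows the left plate's holes at (221,156) and (253,154), and the right plate's at (295,151) and (315,150), so left is wide. The round canister is at (233,180), the bottle at (274,177) and the square one at (319,172). Look-alikes to leave alone: the purple canister (123,131) and the blue bottle (186,288). I'll crop close to check this choice.

```bash
cat > h.py <<'E'
import numpy as np, cv2
from bench import manip, effector, viewer
from scipy.spatial.transform import Rotation as R
def ray(cal,u,v):
    f=210/np.tan(np.radians(cal["vfov"])/2)
    d=R.from_quat(cal["attitude"]).apply([(u-cal["cx"])/f,(v-cal["cy"])/f,1.])
    return np.asarray(cal["eye"]),d
def onz(cal,u,v,z):
    e,d=ray(cal,u,v); return e+d*(z-e[2])/d[2]
def proj(cal,p):
    f=210/np.tan(np.radians(cal["vfov"])/2)
    q=R.from_quat(cal["attitude"]).inv().apply(np.asarray(p)-cal["eye"])
    return q[...,0]/q[...,2]*f+cal["cx"], q[...,1]/q[...,2]*f+cal["cy"]
E
python3 - <<'E'
from h import *
im=cv2.imread("pics/top0.png")
cv2.imwrite("pics/crop_top.png",cv2.resize(im[115:225,95:370],None,fx=2.9,fy=2.9,interpolation=cv2.INTER_CUBIC))
c=viewer.get_calibration("top")
for n,u,v,z in [("holeW1",221,156,.034),("holeW2",253,154,.034),("hN1",295,151,.034),("hN2",315,150,.034),("round",231,180,.12),("bottle",274,177,.12),("sq",319,172,.112)]: print(n,onz(c,u,v,z).round(4))
g=cv2.cvtColor(im,cv2.COLOR_BGR2GRAY)
m=(g<40).astype(np.uint8)
k=cv2.findContours(m[120:285,385:485],0,1)[0]; k=max(k,key=cv2.contourArea)+[385,120]
w=np.array([onz(c,*p[0],.004)[:2] for p in k],np.float32); print("mat",cv2.minAreaRect(w))
E
```

```text
holeW1 [0.605  0.1334 0.034 ]
holeW2 [0.6086 0.063  0.034 ]
hN1 [ 0.6143 -0.0291  0.034 ]
hN2 [ 0.616  -0.0729  0.034 ]
round [0.5427 0.101  0.12  ]
bottle [0.5478 0.0154 0.12  ]
sq [ 0.5579 -0.0746  0.112 ]
mat ((0.5227136015892029, -0.3587554097175598), (0.11355843394994736, 0.24154573678970337), 83.74891662597656)
```

View pics/crop_top.png

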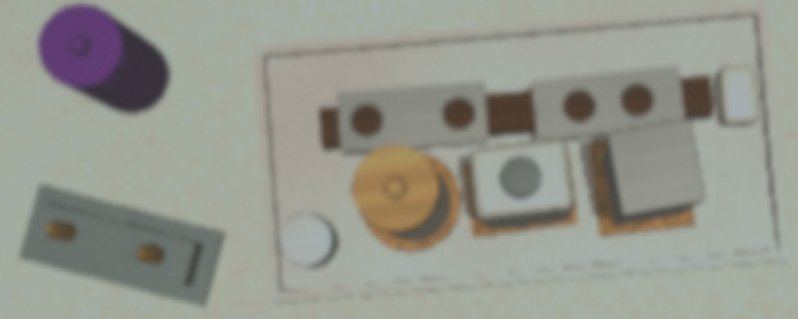

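The crop confirms it: wide plate left, with holes at crop (366,120) and (458,113). The round, oblong and square containers stand in that order from left to right, each on its own coaster. Next, a wrist view over the tray, and top-view measurements of the mat and base.

```bash
cat >> h.py <<'E'
def quat(psi):  # tool down, tool y (closing line) at angle psi in world
    y=np.array([np.cos(psi),np.sin(psi),0]); z=np.array([0,0,-1.]); x=np.cross(y,z)
    return R.from_matrix(np.c_[x,y,z]).as_quat()
def shot(name,fn):
    c=viewer.get_calibration(name); im=viewer.get_image(name)[:,:,::-1].copy(); cv2.imwrite(fn,im); np.save(fn[:-4]+".npy",c,allow_pickle=True); return c,im
def load(fn): return np.load(fn[:-4]+".npy",allow_pickle=True).item(), cv2.imread(fn)
E
python3 - <<'E'
from h import *
im=cv2.imread("pics/top0.png"); c=viewer.get_calibration("top")
g=cv2.cvtColor(im,cv2.COLOR_BGR2GRAY)
def rect(m,x0,y0,x1,y1,z):
    k=cv2.findContours(m[y0:y1,x0:x1].astype(np.uint8).copy(),0,1)[0]; k=max(k,key=cv2.contourArea)+[x0,y0]
    return cv2.minAreaRect(np.array([onz(c,*p[0],z)[:2] for p in k],np.float32))
print("mat",rect(g<90,385,120,485,285,.004))
hsv=cv2.cvtColor(im,cv2.COLOR_BGR2HSV)
b=im[...,0].astype(int); r=im[...,2].astype(int); print(im[190,160],im[170,80],im[195,145])
print("foot",rect((g<150),95,175,178,222,.004))
m=(hsv[...,1]>90)&(hsv[...,0]<30)
n,l,s,ct=cv2.connectedComponentsWithStats(m[180:215,100:172].astype(np.uint8))
for i in range(1,n):
    if s[i,4]>5: print("stub",s[i],ct[i]+[100,180])
q0=manip.current_q()
for psi in (0.05,np.pi+.05,np.pi/2-.1,-np.pi/2-.1):
    for p in [(.5,.05,.3),(.55,.1,.09),(.55,-.08,.09),(.43,-.36,.09),(.62,-.36,.09),(.53,.31,.02)]:
        s=manip.solve_ik(p,quat(psi)); print(round(psi,2),p,None if s is None else np.round(s,2))
t=manip.current_clock(); manip.move_pose([.50,.04,.30],quat(0.05)); print(manip.current_clock()-t)
shot("wrist","pics/w1.png")
E
```

```text
mat ((0.5023835897445679, -0.34275001287460327), (0.14751678705215454, 0.29652678966522217), 83.34840393066406)
[153 168 159] [161 171 162] [105 111 102]
foot ((0.513664960861206, 0.32926714420318604), (0.1539755016565323, 0.06267303228378296), 74.82671356201172)
stub [12 12  7  4 22] [114.72727273 193.86363636]
stub [43 21  7  4 22] [145.90909091 202.22727273]
0.05 (0.5, 0.05, 0.3) [-0.25  0.13  0.11  1.84 -0.02  1.17 -0.09]
0.05 (0.55, 0.1, 0.09) [-0.27  0.48  0.05  1.9  -0.03  0.76 -0.15]
0.05 (0.55, -0.08, 0.09) [-0.04  0.48  0.18  1.91 -0.12  0.76  0.25]
0.05 (0.43, -0.36, 0.09) [ 0.21  0.55  0.57  1.91 -0.4   0.8   1.05]
0.05 (0.62, -0.36, 0.09) [ 0.14  0.78  0.54  1.49 -0.45  1.    0.85]
0.05 (0.53, 0.31, 0.02) [-0.51  0.67 -0.09  1.78  0.09  0.7  -0.59]
3.19 (0.5, 0.05, 0.3) None
3.19 (0.55, 0.1, 0.09) [-1.11  1.02  1.35  1.93 -1.1   1.21 -2.43]
3.19 (0.55, -0.08, 0.09) [-0.79  1.01  1.35  1.94 -1.09  1.2  -2.1 ]
3.19 (0.43, -0.36, 0.09) [-0.15  0.81  1.13  1.92 -0.88  1.02 -1.7 ]
3.19 (0.62, -0.36, 0.09) [-0.14  1.04  1.13  1.5  -0.97  1.23 -1.96]
3.19 (0.53, 0.31, 0.02) [-0
[... 166 characters left out ...]
  1.13]
1.47 (0.55, -0.08, 0.09) [ 0.08  0.48  0.02  1.91 -0.01  0.76  1.58]
1.47 (0.43, -0.36, 0.09) [ 0.19  0.55  0.59  1.91 -0.41  0.8   2.48]
1.47 (0.62, -0.36, 0.09) [ 0.29  0.74  0.31  1.48 -0.26  0.96  2.14]
1.47 (0.53, 0.31, 0.02) [-0.33  0.69 -0.33  1.77  0.31  0.73  0.65]
-1.67 (0.5, 0.05, 0.3) [-0.41  0.13  0.28  1.84 -0.04  1.17 -1.78]
-1.67 (0.55, 0.1, 0.09) [-0.46  0.5   0.29  1.91 -0.2   0.77 -1.73]
-1.67 (0.55, -0.08, 0.09) [-0.24  0.51  0.43  1.92 -0.29  0.77 -1.32]
-1.67 (0.43, -0.36, 0.09) [ 0.13  0.58  0.68  1.91 -0.49  0.82 -0.6 ]
-1.67 (0.62, -0.36, 0.09) [-0.04  0.9   0.87  1.49 -0.74  1.1  -0.68]
-1.67 (0.53, 0.31, 0.02) [-0.76  0.68  0.25  1.79 -0.24  0.71 -2.05]
2.4
```

View pics/w1.png

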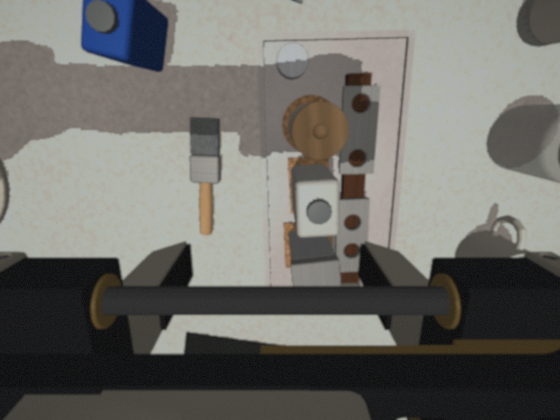

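The wrist view shows the knob at (320,131), the cap at (319,211), and the wide plate's holes at (361,103) and (357,158). The square canister is hidden by the jaw, so I'll take that one from the top crop.

Run:
```python
from h import *
c=viewer.get_calibration("top"); cw,_=load("pics/w1.png")
P=lambda u,v,z:onz(c,u/2.9+95,v/2.9+115,z)[:2]
def pr(n,*a): print(n,*[np.round(x,4) for x in a])
pr("knob top/wrist",P(396,187,.13),onz(cw,320.5,131,.13)[:2])
pr("cap",P(520,178,.13),onz(cw,319,211,.13)[:2])
sq=[P(*p,.122) for p in [(607,137),(690,122),(704,200),(622,216)]]
pr("sq",np.mean(sq,0),[np.linalg.norm(sq[i]-sq[i-1]) for i in range(4)],[np.degrees(np.arctan2(*(sq[j]-sq[i])[::-1])) for i,j in((1,0),(2,3),(3,0),(2,1))])
bo=[P(*p,.12) for p in [(470,150),(570,141),(575,210),(478,221)]]
pr("bo",np.mean(bo,0),[np.linalg.norm(bo[i]-bo[i-1]) for i in range(4)],[np.degrees(np.arctan2(*(bo[j]-bo[i])[::-1])) for i,j in((1,0),(2,3),(3,0),(2,1))])
bw=[onz(cw,*p,.12)[:2] for p in [(296,178),(333,178),(339,235),(299,236)]]
pr("bow",np.mean(bw,0),[np.linalg.norm(bw[i]-bw[i-1]) for i in range(4)])
pr("W top",P(366,120,.034),P(458,113,.034)); pr("W wr",onz(cw,361,103,.034)[:2],onz(cw,357,158,.034)[:2])
pr("coaster sq bl,br", P(600,235,.01),P(692,226,.01)); pr("coaster ob", P(474,235,.01),P(577,224,.01))
pr("stub tips (mid z)",onz(c,114.7,193.9,.05)[:2],onz(c,145.9,202.2,.05)[:2])
pr("jars",P(308,240,.03),P(738,96,.03))
```

```text
knob top/wrist [0.5426 0.0987] [0.5425 0.1022]
cap [0.5479 0.0146] [0.5489 0.0172]
sq [ 0.5543 -0.0779] [0.0551 0.0576 0.0543 0.0569] [ 99.7346 100.5623  10.0518   9.2737]
bo [0.5474 0.0126] [0.0492 0.0689 0.0476 0.0668] [94.5995 95.9709  6.091   3.5786]
bow [0.5477 0.018 ] [0.0683 0.0404 0.0677 0.0461]
W top [0.6041 0.133 ] [0.6087 0.0632]
W wr [0.6046 0.1343] [0.6085 0.0642]
coaster sq bl,br [ 0.5169 -0.0442] [ 0.5232 -0.1151]
coaster ob [0.5177 0.053 ] [ 0.5255 -0.0266]
stub tips (mid z) [0.5223 0.3612] [0.5038 0.2933]
jars [0.5137 0.1777] [ 0.6201 -0.1489]
```

```bash
cat >> h.py <<'E'
D=np.radians; MAT=np.array([.5024,-.3428]); MD=np.array([np.cos(D(-6.7)),np.sin(D(-6.7))])
SLOT={"sq":MAT+.105*MD,"bo":MAT.copy(),"ro":MAT-.105*MD}
GZ={"sq":.084,"bo":.071,"ro":.071}   # TCP above the container's underside
def state(t): print(t,"t",round(manip.current_clock(),1),"gap",round(manip.current_finger_gap(),4),"F",np.round(manip.current_force(),1),"tcp",np.round(manip.current_tool_pos(),4))
def pick(xy,psi,z,up=.09,f=25):
    manip.move_pose([*xy,z+up],quat(psi)); manip.servo_line([*xy,z],vel=.2)
    effector.close(f_grip=f); manip.sleep(.1); state("grip"); manip.servo_line([*xy,z+up],vel=.2); state("lift")
def place(xy,psi,z,up=.09):
    manip.move_pose([*xy,z+up],quat(psi)); manip.servo_line([*xy,z+.015],vel=.25); manip.servo_line([*xy,z+.001],vel=.05); state("down")
    effector.open_jaws(); manip.servo_line([*xy,z+up],vel=.25)
E
python3 - <<'E'
from h import *
pick((.5543,-.077),D(9.8),.010+GZ["sq"])
place(SLOT["sq"],D(-6.7),.004+GZ["sq"]); state("end")
E
```

```text
grip t 4.6 gap 0.0579 F [1.3 0.1 2.9] tcp [ 0.5548 -0.077   0.0944]
lift t 5.2 gap 0.0576 F [-0.7  0.4 -3.6] tcp [ 0.553  -0.0768  0.1827]
down t 7.2 gap 0.0582 F [-0.4 -0.5 -3.7] tcp [ 0.6066 -0.3551  0.0891]
end t 8.4 gap 0.0918 F [ 0.7  0.5 -0.1] tcp [ 0.6072 -0.3553  0.1794]
```

Run:
```python
from h import *
pick((.5480,.016),D(5),.010+GZ["bo"]); place(SLOT["bo"],D(-6.7),.004+GZ["bo"])
pick((.5425,.1005),D(3.4),.010+GZ["ro"]); place(SLOT["ro"],D(-6.7),.004+GZ["ro"])
# view over tray, camera lies 79 mm toward +tool x (+y)
manip.move_pose([.55,-.05,.30],quat(D(3.4))); manip.sleep(.3); shot("wrist","pics/w2.png"); shot("top","pics/t2.png"); state("v")
```

```text
grip t 11.3 gap 0.0501 F [ 0.8 -0.4  2.3] tcp [0.5484 0.0161 0.0812]
lift t 11.9 gap 0.05 F [-0.2  0.8 -3.8] tcp [0.5468 0.0161 0.1699]
down t 14.1 gap 0.0503 F [-0.8 -0.2 -3.3] tcp [ 0.5024 -0.3428  0.0762]
grip t 18.4 gap 0.0589 F [-0.3 -0.8  5.2] tcp [0.543  0.1007 0.0815]
lift t 19.0 gap 0.0595 F [-0.4 -0.7 -5.4] tcp [0.5412 0.1004 0.1697]
down t 21.6 gap 0.0595 F [ 0.1  0.2 -3.8] tcp [ 0.3982 -0.3305  0.0762]
v t 24.5 gap 0.0922 F [1.1 1.3 0.9] tcp [ 0.5499 -0.0505  0.2999]
```

View pics/w2.png

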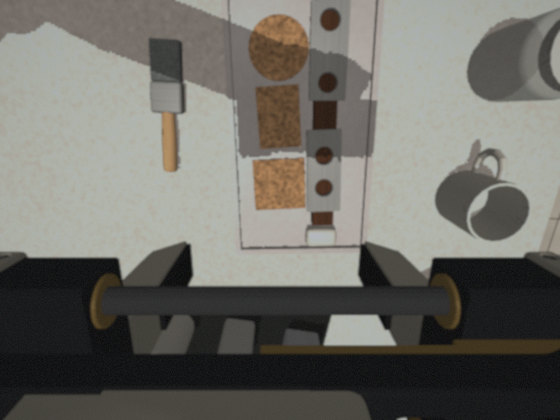

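View pics/t2.png

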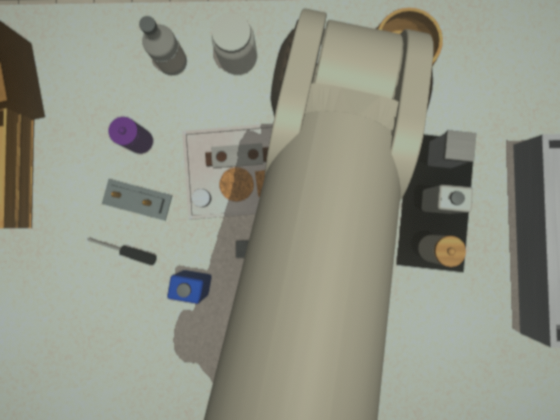

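All three containers stand on the mat (460,145), (456,197), (450,250). The empty coasters show in the wrist view at (279,47), (278,116) and (279,184), with the wide plate's holes at (330,19) and (327,83). Next I'll measure these by mask.

Run:
```python
from h import *
cw,im=load("pics/w2.png"); ct,it=load("pics/t2.png")
print("expected top px:",[np.round(proj(ct,[*SLOT[k],z]),1).tolist() for k,z in(("sq",.116),("bo",.124),("ro",.124))])
g=cv2.cvtColor(im,cv2.COLOR_BGR2HSV); 
m=((g[...,0]<22)&(g[...,1]>70)&(np.arange(560)[None]>235)&(np.arange(560)[None]<312)&(np.arange(420)[:,None]<225)).astype(np.uint8)
m=cv2.morphologyEx(m,cv2.MORPH_OPEN,np.ones((3,3)))
for k in cv2.findContours(m,0,1)[0]:
    if cv2.contourArea(k)<500: continue
    w=np.array([onz(cw,p[0][0],p[0][1],.010)[:2] for p in k],np.float32)
    print("coaster",cv2.boundingRect(k),cv2.minAreaRect(w),cv2.minEnclosingCircle(w))
def holes(cw,im,x0,x1,y0,y1):
    m=(cv2.cvtColor(im,cv2.COLOR_BGR2GRAY)[y0:y1,x0:x1]<75).astype(np.uint8)
    for k in cv2.findContours(m,0,1)[0]:
        if 80<cv2.contourArea(k)<450:
            (u,v),(a,b),_=cv2.minAreaRect(k); print("hole",u+x0,v+y0,a,b,onz(cw,u+x0,v+y0,.032)[:2])
holes(cw,im,308,346,0,97)
holes(cw,im,308,340,134,208)
for p in [(240,248),(360,248)]: print("tray corner",onz(cw,*p,.006))
```

```text
expected top px: [[460.1, 146.0], [457.1, 198.1], [452.3, 251.7]]
coaster (253, 158, 52, 51) ((0.5565299987792969, -0.07510004937648773), (0.07294496893882751, 0.0734962671995163), 5.685338497161865) ((0.5562737584114075, -0.07520521432161331), 0.05010204389691353)
coaster (256, 85, 45, 64) ((0.549797773361206, 0.018424350768327713), (0.05703924596309662, 0.08103234320878983), 7.0561628341674805) ((0.5497589111328125, 0.018208609893918037), 0.04823434352874756)
coaster (249, 15, 60, 66) ((0.5447050333023071, 0.10353220999240875), (0.07607708126306534, 0.07595360279083252), 3.3054022789001465) ((0.5445429086685181, 0.1037798598408699), 0.03881455957889557)
hole 327.5 82.0 20.0 19.0 [0.60883014 0.06502383]
hole 330.0 19.0 20.0 18.0 [0.60436267 0.13524068]
hole 323.5 187.5 14.142135620117188 15.55634880065918 [ 0.6177633 -0.0713098]
hole 323.75 154.25 16.970561981201172 17.677669525146484 [ 0.61340497 -0.02557034]
tray corner [ 0.50205001 -0.18147266  0.006     ]
tray corner [ 0.6889661  -0.17065547  0.006     ]
```

Run:
```python
from h import *
def v(xy,psi,fn):
    manip.move_pose([*xy,.28],quat(D(psi))); manip.sleep(.2); shot("wrist",fn)
v((.64,.06),93.4,"pics/w3.png"); v((.55,.33),75,"pics/b2.png"); v((.493,.252),-15,"pics/b1.png"); state("")
a=np.hstack([cv2.imread(f"pics/{n}.png") for n in("w3","b1","b2")])[:300]
cv2.imwrite("pics/tri.png",cv2.resize(a,(800,600*0+143*1),interpolation=cv2.INTER_AREA))
b=np.vstack([np.hstack([cv2.imread("pics/w3.png")[:290],cv2.imread("pics/b1.png")[:290]]),np.hstack([cv2.imread("pics/b2.png")[:290]]*2)])
cv2.imwrite("pics/quad.png",cv2.resize(b,(800,414),interpolation=cv2.INTER_AREA))
```

```text
t 28.9 gap 0.0917 F [0.5 0.2 0.3] tcp [0.4931 0.2521 0.2799]
```

View pics/quad.png

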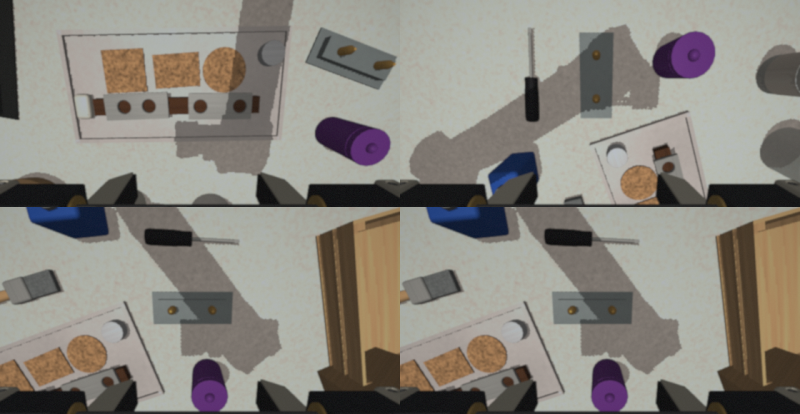

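The quad picture shows the stubs clearly. In b1 they are at about (276,77) and (276,139), in b2 at about (241,145) and (295,145). The coasters and holes are also visible in w3. I'll extract these numerically.

Run:
```python
from h import *
for n,roi in (("b1",(250,310,40,170)),("b2",(210,330,115,170))):
    c,im=load(f"pics/{n}.png"); x0,x1,y0,y1=roi; s=im[y0:y1,x0:x1]; h=cv2.cvtColor(s,cv2.COLOR_BGR2HSV)
    m=((h[...,0]<28)&(h[...,1]>90)).astype(np.uint8)
    k_,l,st,ce=cv2.connectedComponentsWithStats(m)
    for i in range(1,k_):
        if st[i,4]>15: print(n,"stub",st[i],np.round(onz(c,*(ce[i]+[x0,y0]),.055)[:2],4))
    f=np.median(s.reshape(-1,3),0)
    g=cv2.cvtColor(im,cv2.COLOR_BGR2GRAY)
    # foot: bluish-grey vs warm surroundings
    d=(im[...,2].astype(int)-im[...,0])<-3
    d&=(g<150); mm=np.zeros(g.shape,np.uint8); mm[y0-15:y1+15,x0-15:x1+15]=d[y0-15:y1+15,x0-15:x1+15]
    mm=cv2.morphologyEx(mm,cv2.MORPH_OPEN,np.ones((3,3)))
    k=max(cv2.findContours(mm,0,1)[0],key=cv2.contourArea)
    print(n,"foot",cv2.boundingRect(k),cv2.minAreaRect(np.array([onz(c,*p[0],.005)[:2] for p in k],np.float32)))
c,im=load("pics/w3.png"); h=cv2.cvtColor(im,cv2.COLOR_BGR2HSV)
m=((h[...,0]<22)&(h[...,1]>70)).astype(np.uint8); m[:55]=0; m[131:]=0; m[:,:135]=0; m[:,345:]=0
m=cv2.morphologyEx(m,cv2.MORPH_OPEN,np.ones((3,3)))
for k in cv2.findContours(m,0,1)[0]:
    if cv2.contourArea(k)>500:
        w=np.array([onz(c,*p[0],.010)[:2] for p in k],np.float32); print("coaster",cv2.boundingRect(k),cv2.minAreaRect(w))
g=cv2.cvtColor(im,cv2.COLOR_BGR2GRAY)
for x0,x1 in ((266,352),(148,236)):
    for k in cv2.findContours((g[132:166,x0:x1]<75).astype(np.uint8),0,1)[0]:
        if 80<cv2.contourArea(k)<450:
            (u,v),s,_=cv2.minAreaRect(k); print("hole",u+x0,v+132,s,onz(c,u+x0,v+132,.032)[:2])
```

```text
b1 stub [ 20  31  10  13 108] [0.5216 0.3632]
b1 stub [20 93 10 11 91] [0.5039 0.2978]
b1 foot (252, 47, 18, 19) ((0.5120848417282104, 0.3953244984149933), (0.02061569318175316, 0.02134392037987709), 75.04637145996094)
b2 stub [25 24 12 11 91] [0.5024 0.2985]
b2 stub [82 24 11 11 92] [0.52   0.3636]
b2 foot (246, 149, 10, 12) ((0.5230268836021423, 0.30112937092781067), (0.0122756976634264, 0.015323784202337265), 73.29743194580078)
coaster (214, 73, 66, 51) ((0.5498069524765015, 0.018556956201791763), (0.05692822113633156, 0.08117173612117767), 7.127218246459961)
coaster (142, 68, 64, 62) ((0.5566068887710571, -0.07510307431221008), (0.07335120439529419, 0.0741502121090889), 5.848464488983154)
coaster (284, 66, 60, 64) ((0.5441972017288208, 0.10386861860752106), (0.07586055994033813, 0.07611683011054993), 29.73557472229004)
hole 280.0 149.0 (16.0, 16.0) [0.60887778 0.0644642 ]
hole 335.5 148.5 (19.0, 19.0) [0.60412061 0.13512014]
hole 173.00000381469727 149.5 (17.677669525146484, 16.26345443725586) [ 0.61747117 -0.0719127 ]
hole 208.0 148.0 (16.0, 16.0) [ 0.61296607 -0.02728422]
```

Views taken 90° apart agree to within 0.5 mm, so the wrist calibration can be trusted. Now the plate.

Run:
```python
from h import *
ps=[]
for n,uv in (("b1",[(275,77.5),(275,138.5)]),("b2",[(241,144.5),(297.5,144.5)])):
    c,_=load(f"pics/{n}.png"); q=[onz(c,*p,.045)[:2] for p in uv]; print(n,np.round(q,4),np.linalg.norm(q[0]-q[1])); ps.append(np.mean(q,0))
b=np.mean(ps,0); print("base",ps,b)
manip.move_pose([.60655,.09995,.10],quat(D(3.8))); manip.servo_line([.60655,.09995,.019],vel=.12); state("at")
effector.close(f_grip=35); manip.sleep(.2); state("grip")
manip.servo_line([.60655,.09995,.11],vel=.15); state("lift")
manip.move_pose([*b,.11],quat(D(-15.1)))
manip.servo_line([*b,.060],vel=.15); manip.sleep(.2); F0=manip.current_force()
for z in np.arange(.056,.0185,-.004).tolist()+[.0185]:
    manip.servo_line([*b,z],vel=.05)
    F=manip.current_force()-F0
    if np.linalg.norm(F)>6: print("contact",z,F); break
manip.sleep(.2); state("down"); shot("wrist","pics/p1.png"); shot("side","pics/s1.png")
s=cv2.imread("pics/s1.png")[280:400,110:260]; cv2.imwrite("pics/s1c.png",cv2.resize(s,None,fx=4,fy=4,interpolation=cv2.INTER_CUBIC))
```

```text
b1 [[0.5222 0.363 ]
 [0.5043 0.296 ]] 0.06941620803149429
b2 [[0.5037 0.2978]
 [0.5219 0.3649]] 0.06951258816736487
base [array([0.51327271, 0.32950382]), array([0.51279127, 0.3313217 ])] [0.51303199 0.33041276]
at t 30.7 gap 0.0917 F [ 0.3 -0.1  0.7] tcp [0.6072 0.1    0.0196]
grip t 31.7 gap 0.0459 F [-0.3  0.7  0.9] tcp [0.6066 0.0999 0.019 ]
lift t 32.5 gap 0.0455 F [-1.2  0.2 -1.9] tcp [0.6058 0.1001 0.1093]
down t 37.1 gap 0.0457 F [-0.3  0.7 -1.4] tcp [0.5131 0.3305 0.0186]
```

View pics/s1c.png

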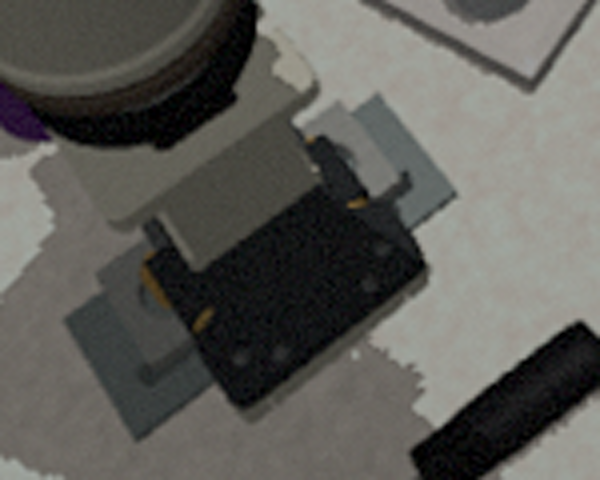

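The plate is down at base level without contact forces. I'll release it, check it, and view the containers on the mat.

Run:
```python
from h import *
effector.open_jaws(); manip.servo_line([.513,.3304,.13],vel=.15)
manip.move_pose([.493,.252,.28],quat(D(-15))); manip.sleep(.2); shot("wrist","pics/p2.png"); shot("side","pics/s2.png")
manip.move_pose([.51,-.43,.32],quat(D(-6.7))); manip.sleep(.2); shot("wrist","pics/m1.png"); state("v")
a=cv2.resize(cv2.imread("pics/s2.png")[280:400,110:260],(400,320)); b=cv2.resize(cv2.imread("pics/p2.png")[30:190,180:380],(400,320))
cv2.imwrite("pics/pp.png",np.hstack([a,b]))
```

```text
v t 42.7 gap 0.0916 F [0.7 0.6 0.4] tcp [ 0.5105 -0.4294  0.32  ]
```

View pics/pp.png

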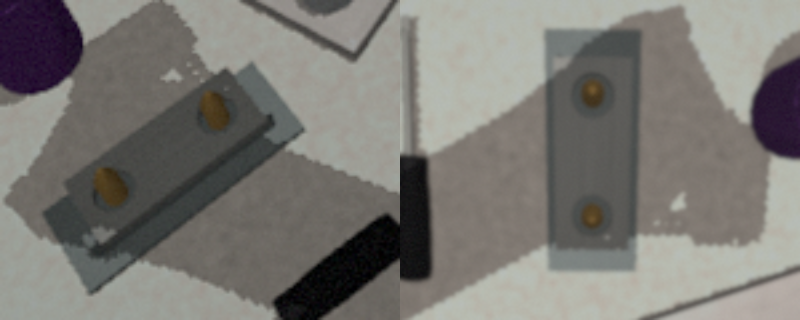

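View pics/m1.png

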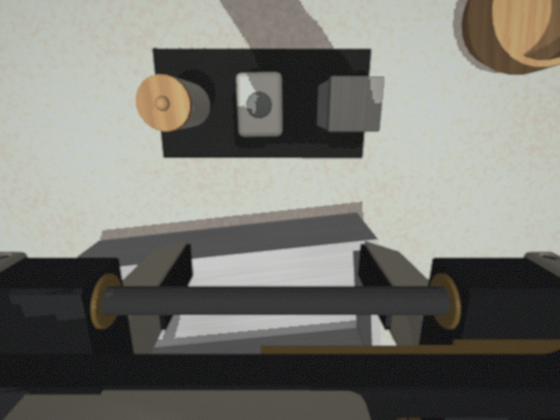

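The plate lies flat with both stubs through its holes and centred. On the mat, the knob is at (162,103), the cap at (259,104), and the square lid is centred near (357,104).

Run:
```python
from h import *
c,im=load("pics/m1.png")
P=lambda u,v,z:onz(c,u,v,z)[:2]
T=np.array([-np.sin(D(-6.7)),np.cos(D(-6.7))]) # tool x
for k,p in (("ro",P(162,103,.123)),("bo",P(259,104,.123)),("bo",P(259.5,104.5,.114)),("sq",P(357,103.5,.116))):
    d=p-SLOT[k]; print(k,p,"along closing",round(d@MD,4),"along tool x",round(d@T,4))
g=im[:,:,0].astype(int); 
h=cv2.cvtColor(im,cv2.COLOR_BGR2HSV); m=((h[...,0]<25)&(h[...,1]>80)).astype(np.uint8)[60:140,120:205]
k=max(cv2.findContours(m,0,1)[0],key=cv2.contourArea); (u,v),r=cv2.minEnclosingCircle(k); d=P(u+120,v+60,.116)-SLOT["ro"]; print("ro lid",u+120,v+60,r,d@MD,d@T)
cv2.imwrite("pics/mc.png",cv2.resize(im[55:150,225:400],None,fx=4.5,fy=4.5,interpolation=cv2.INTER_CUBIC))
```

```text
ro [ 0.39993442 -0.32984853] along closing 0.0017 along tool x 0.0009
bo [ 0.50297143 -0.34281509] along closing 0.0006 along tool x 0.0001
bo [ 0.50303433 -0.34320803] along closing 0.0007 along tool x -0.0003
sq [ 0.6090588  -0.35447558] along closing 0.0023 along tool x 0.0008
ro lid 163.31379318237305 102.34827423095703 30.019847869873047 0.0008473058731474272 0.0017124833454144187
```

View pics/mc.png

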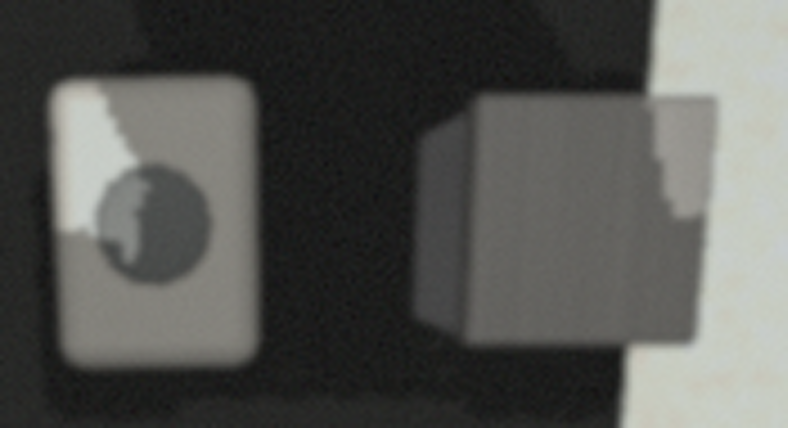

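The lid and bottle sit squarely at their slots, with in-hand offsets of 1 mm or less. Returning all three now.

Run:
```python
from h import *
T=np.array([-np.sin(D(-6.7)),np.cos(D(-6.7))])
for k,xy,psi,o in (("ro",(.5444,.1037),3.8,.0012),("bo",(.5498,.0185),7.0,0),("sq",(.5566,-.0751),5.8,0.0004)):
    print(k); pick(SLOT[k]+o*T,D(-6.7),.004+GZ[k]); place(xy,D(psi),.010+GZ[k])
manip.move_pose([.52,-.10,.32],quat(D(3.8))); manip.sleep(.2); shot("wrist","pics/e1.png")
manip.move_pose([.45,-.33,.30],quat(D(3.8))); manip.sleep(.3); shot("top","pics/e2.png"); shot("side","pics/e3.png"); state("v")
a=cv2.resize(cv2.imread("pics/e2.png")[110:230,90:370],(800,343),interpolation=cv2.INTER_CUBIC); b=cv2.imread("pics/e1.png")[:255,:400]; s=cv2.imread("pics/e3.png")[120:375,120:520]
cv2.imwrite("pics/ee.png",np.vstack([a,np.hstack([b,s])]))
```

```text
ro
grip t 44.8 gap 0.0595 F [-1.1  1.3  5.3] tcp [ 0.3985 -0.3294  0.0754]
lift t 45.4 gap 0.0597 F [ 0.4  1.  -4.7] tcp [ 0.398  -0.3283  0.164 ]
down t 48.0 gap 0.0597 F [-0.1 -0.4 -2.4] tcp [0.5444 0.1039 0.0821]
bo
grip t 52.3 gap 0.0503 F [0.6 0.7 1.5] tcp [ 0.5025 -0.3429  0.0751]
lift t 52.9 gap 0.0499 F [ 0.4 -0.7 -4. ] tcp [ 0.5019 -0.3418  0.1639]
down t 55.2 gap 0.0502 F [-0.5  0.5 -3.7] tcp [0.5498 0.0186 0.0822]
sq
grip t 59.2 gap 0.0575 F [ 0.4 -0.4  2.7] tcp [ 0.6071 -0.3548  0.0884]
lift t 59.9 gap 0.0577 F [ 0.1  0.4 -5.2] tcp [ 0.6061 -0.3538  0.1766]
down t 61.8 gap 0.0578 F [ 0.7  0.3 -3.6] tcp [ 0.5566 -0.075   0.0951]
v t 65.3 gap 0.0919 F [ 0.5 -0.2  0.5] tcp [ 0.4505 -0.3293  0.3   ]
```

View pics/ee.png

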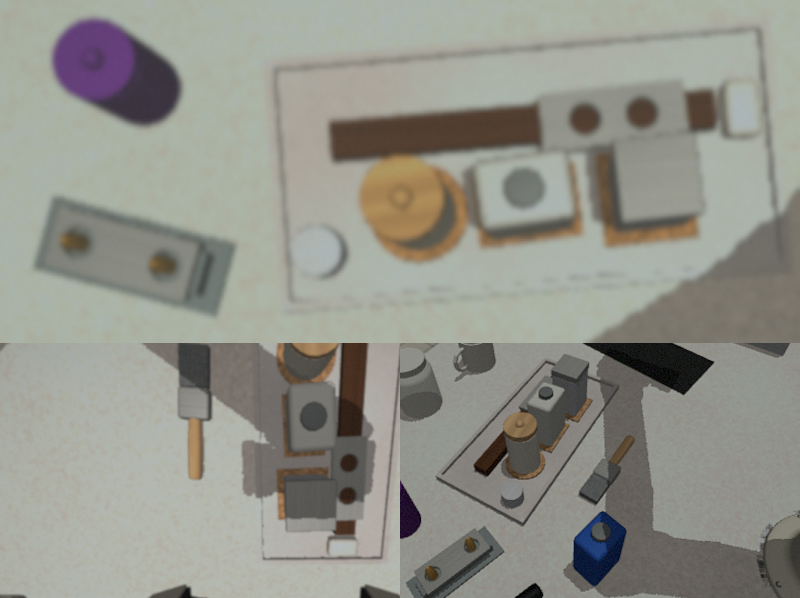

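All three stand upright on their own coasters, and the wide plate is on the base. The narrow plate still has its holes at about (585,118) and (642,112) in the crop. One numeric check, then I'll hand in.

Run:
```python
from h import *
c,im=load("pics/e1.png"); c2,_=load("pics/e2.png")
P=lambda u,v,z:np.round(onz(c,u,v,z)[:2],4)
q=lambda u,v:(u/800*280+90,v/343*120+110)
g=cv2.cvtColor(im,cv2.COLOR_BGR2GRAY)
print("cap",P(313,73,.13),onz(c2,*q(524,188),.13)[:2]+[0,.0028],"want .5498 .0185")
print("sq",P(310.5,160,.122),onz(c2,*q(656,179),.122)[:2]+[0,.0028],"want .5566 -.0751")
print("ro",onz(c2,*q(401,196),.13)[:2]+[0,.0028],"want .5444 .1037")
print("narrow",P(349,120,.032),P(347.5,152.5,.032),"want .6132 -.0264 / .6176 -.0716")
```

```text
cap [0.5494 0.0179] [0.54914058 0.01915997] want .5498 .0185
sq [ 0.5567 -0.0717] [ 0.55544682 -0.07214431] want .5566 -.0751
ro [0.54442449 0.10384819] want .5444 .1037
narrow [ 0.6142 -0.0271] [ 0.618  -0.0708] want .6132 -.0264 / .6176 -.0716
```

The square canister is about 3 mm off in y. There is plenty of time, so I'll re-grip it, centre it and hand in.

Run:
```python
from h import *
pick((.5563,-.0722),D(5.8),.010+GZ["sq"]); place((.5566,-.0751),D(5.8),.010+GZ["sq"])
manip.move_pose([.52,-.10,.32],quat(D(3.8))); manip.sleep(.3); c,im=shot("wrist","pics/f1.png"); state("v")
cv2.imwrite("pics/f1c.png",cv2.resize(im[0:230,230:400],None,fx=2.6,fy=2.6,interpolation=cv2.INTER_CUBIC))
```

```text
grip t 67.8 gap 0.0579 F [-0.3  0.2  3.7] tcp [ 0.5567 -0.072   0.0943]
lift t 68.4 gap 0.0575 F [-0.3 -0.1 -3.9] tcp [ 0.5554 -0.0715  0.1828]
down t 69.5 gap 0.0578 F [-0.1  0.8 -4. ] tcp [ 0.5567 -0.075   0.0952]
v t 71.8 gap 0.092 F [ 0.2 -0.7  0.4] tcp [ 0.5197 -0.0998  0.3192]
```

View pics/f1c.png

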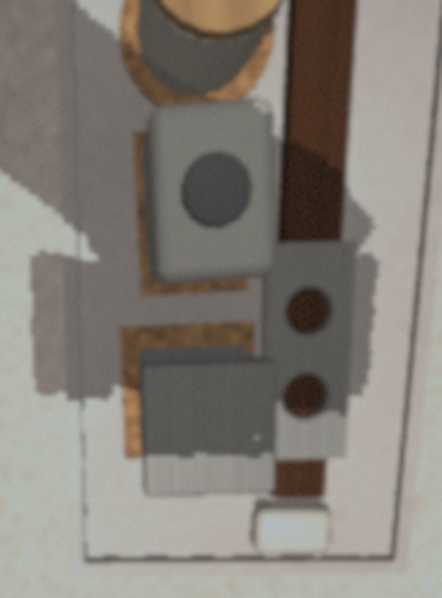

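The square lid is now centred at picture pixel (310,164), about 4 px (3 mm) further along, which matches the coaster centre. The other pieces are undisturbed.

```bash
python3 -c "
from h import *
print(manip.hand_in())"
```

```text
the job is handed in; nothing more can be done
None
```

The job is handed in at about 72 s of the 141 s allowed: the wide plate lies flat over both stubs, all three containers stand upright in the middle of their own coasters, and the narrow plate was never touched.

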